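# Fit the kneading tool in the switched-off dough kneader and hold it home

## Robot

A 6-joint arm with a two-finger parallel gripper is mounted at the origin on the work surface. World frame = base frame: x ahead of the robot, y to its left, z up, the work surface at z = 0. Lengths are in m, angles in rad, forces in N, time in s.
With the tool pointing down it reaches from about 0.375 to 0.9 m from the base axis. Payload 3.1 kg.
Tool frame: the origin (TCP) lies at the very end of the fingers, on their centre line; the grasp point (between the pads) lies 19 mm behind it; x points along the fingers, z is the direction in which the jaws open and shut, and the axes are right-handed (so a half turn about x gives the same grasp; the last joint's range is limited). The gripper opens to 85 mm and grips with 20 to 120 N. Pads are 22 mm wide; open, the fingers measure 114 mm over their backs; the gripper's body (76 mm by 85 mm) begins 54 mm behind the grasp point. The pads swing forward as they close: fully open they stand 13 mm farther back than shut.
Start: joints at [-1.312, 0.527, 1.433, -0, 1.181, -0.178], TCP at [0.265, -0.566, 0.195] pointing down, gripper open.
Joint ranges: [-3.08, 3.08], [-0.75, 2.2], [0.22, 2.44], [-1.43, 4.57], [0, 2.65], [-2.85, 2.85]. Speed limits (rad/s): [2.79, 2.79, 3.14, 3.14, 3.14, 3.14].

## Interface

Orientations are given as a unit quaternion [x, y, z, w].
In Python, from station import manip, viewer, job gives the robot as it stands.
- The arm moves only by the tool move_arm, never from a script. Its argument "deltas" is one flat list of numbers, 7 for each row, row after row: the finger opening in mm, from 0 to 85.4, then the shift along the tool's x, y, z in mm, then the turn, a rotation vector about the tool's x, y, z in degrees. In form: [jaw, tx, ty, tz, rx, ry, rz, jaw, tx, ty, tz, rx, ry, rz, ...]. A call has 1 to 10 rows; each row shifts and turns the commanded pose from where the row before left it, along the tool's axes as they then stand; what a row does not reach is not made up. A row lasts 1/10 s, in which the tool goes at most 50 mm and 8.59 degrees, less where a joint would pass 70% of its speed; a pose out of reach is approached as far as the arm can. A call is refused whole if a number of a shift passes 50 or a number of a turn 8.59, either way. A call with a gripper value outside its range is refused whole. The fingers move at their own pace and stop on an object; "force" is the grip in N (left out, the last holds). Time passes only in rows, so rows that do not move let the fingers close. It gives the time, the measured TCP pose, the force and the opening at its end, in the units of the state.
- manip.sense(): the state, without advancing time (a new reading comes with each control period).
- viewer.snapshot(name): name is "scene" or "side" or "wrist"; returns a dict with "image" (400x640x3 uint8, red, green, blue), "depth" (400x640 float32, m along the optical axis (not along the pixel's ray), 0 where there is no reading), "fovy" (degrees; the focal length in pixels is half the picture's height over the tangent of half this angle, whatever the lens; pixels are square), "cx", "cy" (the principal point, pixels), "k1" (the pictures are not rectified: a ray, as slopes to the right and down, at radius r is drawn at 1 + k1 r^2 times it, then the intrinsics apply), "R" (3x3) and "t" (3): a world point X has camera coordinates R X + t. Camera axes: x right, y down, z forward; pixel columns grow to the right and rows downward; lengths in m; the calibration is good to about 2 mm. A picture is of the moment at which its call begins.
- job.sign_off(): hands the job in, once; it reports no verdict.
The state is a dict: "t": time; "q": joint angles; "qd": joint speeds; "tau": joint torques, N m; "tcp_pos": TCP position; "tool_rot": TCP orientation; "force": force on the tool from outside, world axes, zero at the start; "ft_torque": the same for the moment, N m; "finger_gap": opening from 0.0 (shut) to 1.0 (fully open).
Only numpy, scipy, OpenCV 4.12 (cv2) and the standard library are available. Lean on these libraries where they do the work, as an engineer would, in place of code of your own. Each camera call takes 0.05 s, during which the arm holds its last target.

## Task

First throw the isolator handle over to OFF (away from the robot, right to its stop). Then take the kneading tool, the one with the two curved spiral arms, out of the wooden rack by its knob, turn it until the cross-shaped foot meshes with the cross socket in the kneader's drive hub, and push it fully home against the socket's spring until its collar sits flush on the hub. Finish while still gripping the tool and holding it pressed home, with the isolator still off; leave the other tool in the rack and the pot and jar where they stand.

Things in the scene. Friction and masses are not known exactly. Their poses are not given: they have to be found in the camera images.
- isolator (a joint): U-shaped dark handle of the isolator, a grey switch box 130 x 74 mm, 40 mm high, fixed on the table. In rad: 0 = ON, leaning 0.6 rad from upright towards the robot; 1.2 = OFF, leaning 0.6 rad away from it, on its stop. Over-centre: past upright (0.6) it falls to the far stop by its own weight. About 1 N at the bar moves it.
- switch_pivot (a point): centre of the handle's hinge axis, 47 mm above the table, on the middle of the isolator. Its x axis is the direction in which the handle is thrown to OFF (away from the robot, yawed up to 0.4 rad); y is the hinge axis. The switch box's top is 7 mm below this point.
- handle_bar (a point): middle of the handle's round cross bar: 60 mm long, along the hinge axis, 14 mm thick, 60 mm from the hinge axis. Two 8 mm rods at its ends carry it, with open space between them. Moves with the handle (about 97 mm above the table at ON and OFF, 107 mm when upright).
- kneader_knob (a point): centre of the knob of the kneading tool, which has two curved spiral arms. It stands upright and loose (0.13 to 0.25 kg) in one hole of the rack, at any yaw. Black square knob 28 x 28 mm, 40 mm high, sides along this point's x and y; z up the tool's axis. Below it a 15 mm stem; arms (53 mm radius) begin 43 mm below this point; collar 52 mm wide, underside 103 mm below.
- kneader_foot (a point): end of the tool's foot, 131 mm below the knob's centre, same axes. The foot is a cross (plus sign) below the collar, 28 mm long: two bars along x and y, each 34 mm tip to tip and 9 mm wide, rounded lower edges. In the rack the collar rests on the rack's top; lifting by 40 mm frees the foot.
- hub_mouth (a point): centre of the cross socket's mouth, in the flat top of the drive hub, 110 mm above the table: a steel block 60 mm wide with cut corners on the white housing (190 x 170 mm, 65 mm high). Two slots along this point's x and y, 38 mm tip to tip, 11 mm wide; the tool fits at every quarter turn. Any angle; turns stiffly (0.5 N m). Tool home: knob centre 103 mm above here; unmeshed on top: 131.
- plunger (a joint): black sprung ejector in the socket; value in m that it is pressed down: 0 = up (its top 16 mm below the socket's mouth), 0.012 = the tool is fully home, collar flush. It needs 4 N at first and 10 N at home, more than the tool's weight, so the tool rises 12 mm when not pressed.
- rack: fixed wooden block 75 x 240 mm, 45 mm high, long along its y, origin at the centre of its underside; two round holes of 40 mm, 35 mm deep, at 75 mm either side along y, one tool in each.
- beater_knob (a point): knob centre of the other tool in the rack, the flat-framed beater (frame 92 mm wide, 4 to 8 mm thick, same knob, stem, collar and foot). Leave it alone.
- pot: bystander: blue enamel pot, mouth 110 mm across, 75 mm high, origin at the centre of its underside.
- jar: bystander: closed glass jar 72 mm across, 100 mm high, origin at the centre of its underside.
There are look-alikes about, which are no part of the job. What is shaped like the part that bears isolator but purple is not meant.

How it is judged:
By the outcome, as a careful person would: the job done as asked, in the order asked, and still so for the second after the job is handed in, while the arm keeps its last pose, push and grip.
It also fails if it takes over 54 s, if anything falls off the work surface, if the arm or the gripper's body presses on something with over 40 N, if the wrist force passes 120 N, or if a joint passes its speed limit or range.

## Working session

There is one attempt and no reset: what is moved stays moved. The work goes in short steps, Python scripts to look and compute and a tool call to move; the robot and the scene stay as the last step left them, time stands still between calls to the robot, and variables do not carry over. Pictures are saved under pics/ and viewed, and the job is handed in when it is done.

Besides the shell and the picture viewer there is one more tool, called by a JSON object that holds its "fn" and its "kwargs". move_arm: Moves the arm, as the interface text tells. Its arguments: {"type":"object","properties":{"deltas":{"type":"array"},"force":{"type":"number"}},"required":["deltas"]}

```bash
ls; mkdir -p pics
cat > h.py <<'E'
import numpy as np, cv2
from station import manip, viewer, job
def snap(n,f):
    s=viewer.snapshot(n); cv2.imwrite('pics/'+f+'.png',s['image'][:,:,::-1]); np.savez('pics/'+f+'.npz',**{k:np.array(v) for k,v in s.items()}); return s
def load(f): 
    d=np.load('pics/'+f+'.npz'); return {k:d[k] for k in d}
def K(s):
    h=s['image'].shape[0]; f=h/2/np.tan(np.radians(float(s['fovy']))/2)
    return np.array([[f,0,float(s['cx'])],[0,f,float(s['cy'])],[0,0,1]]), np.array([float(s['k1']),0,0,0,0])
def rays(s,uv):
    k,d=K(s); p=cv2.undistortPoints(np.array(uv,float).reshape(-1,1,2),k,d).reshape(-1,2)
    r=np.c_[p,np.ones(len(p))]; return r  # camera, z=1
def onplane(s,uv,z):
    r=rays(s,uv)@s['R']; o=-s['R'].T@s['t']; return o+r*((z-o[2])/r[:,2:3])
def cloud(s):
    h,w=s['depth'].shape; u,v=np.meshgrid(np.arange(w),np.arange(h)); r=rays(s,np.c_[u.ravel(),v.ravel()])
    P=r*s['depth'].reshape(-1,1); P=(P-s['t'])@s['R']; P[s['depth'].ravel()==0]=np.nan; return P.reshape(h,w,3)
def proj(s,X):
    k,d=K(s); return cv2.projectPoints(np.array(X,float).reshape(-1,1,3),cv2.Rodrigues(s['R'])[0],s['t'],k,d)[0].reshape(-1,2)
E
python3 - <<'E'
from h import *
for n in ['scene','side','wrist']:
    s=snap(n,n+'0'); print(n,s['fovy'],s['k1'],-s['R'].T@s['t'])
print(manip.sense())
E
```

```text
pics
scene 57.41510755664704 0.00992331392716428 [ 1.19816578 -0.13603335  0.81275652]
side 48.42095544241896 -0.040670777991744386 [0.45437033 0.98415    0.66566408]
wrist 66.66495042873328 0.019775785108212065 [ 0.32402998 -0.53909695  0.37316123]
{'t': 0.15, 'q': array([-1.31149771e+00,  5.28294109e-01,  1.43362036e+00, -1.00802886e-05,
        1.18140815e+00, -1.78519024e-01]), 'qd': array([-0.00040728, -0.00275338, -0.00188056, -0.0002686 ,  0.00127684,
       -0.0002733 ]), 'tau': array([ 1.02662423e-03, -4.42743409e+01, -1.78275561e+01, -3.27098533e-04,
        5.61356181e-03, -5.01576977e-06]), 'tcp_pos': array([ 0.26482865, -0.56543307,  0.19372905]), 'tool_rot': array([ 0.37989616,  0.59710215, -0.37907165,  0.59619847]), 'force': array([ 0.90543494, -0.74935693,  1.21238531]), 'ft_torque': array([ 0.03770232, -0.0205463 ,  0.01065771]), 'finger_gap': 1.0003866339423209}
```

View pics/scene0.png

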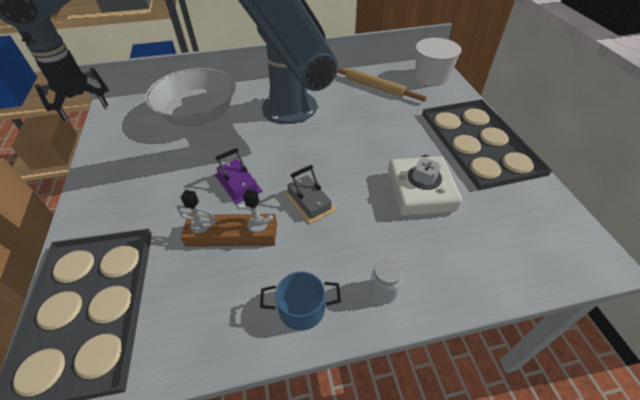

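View pics/side0.png

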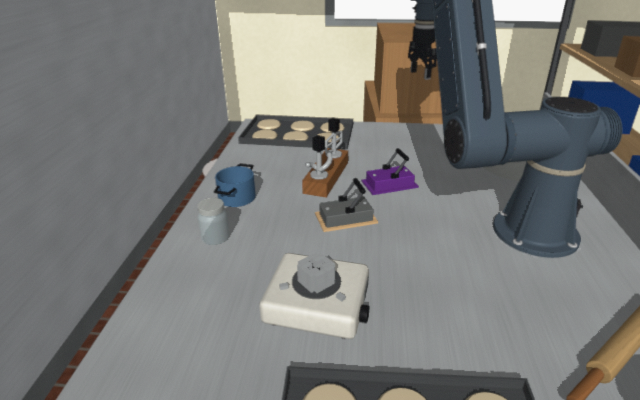

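View pics/wrist0.png

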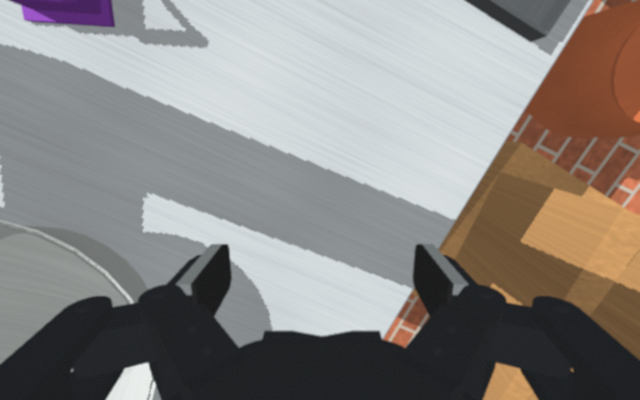

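Scene: the grey isolator is at about (310,195), the purple decoy at (238,180), the rack at (230,230) with knobs at (190,200) and (252,199), the hub at (427,170), the pot at (300,300) and the jar at (386,280). I'll zoom in next.

Run:
```python
from h import *
a=load('scene0');b=load('side0')
A=cv2.resize(a['image'][140:260,165:345],None,fx=4.4,fy=4.4,interpolation=cv2.INTER_CUBIC)[:,:,::-1]
cv2.imwrite('pics/za.png',A)
B=cv2.resize(b['image'][110:240,290:420],None,fx=4.5,fy=4.5,interpolation=cv2.INTER_CUBIC)[:,:,::-1]
cv2.imwrite('pics/zb.png',B)
c1=cv2.resize(a['image'][145:220,380:470],None,fx=4.4,fy=4.4,interpolation=cv2.INTER_CUBIC)[:,:,::-1]
c2=cv2.resize(b['image'][245:325,270:360],None,fx=4.4,fy=4.4,interpolation=cv2.INTER_CUBIC)[:,:,::-1]
h=min(c1.shape[0],c2.shape[0]); cv2.imwrite('pics/zc.png',np.hstack([c1[:h],c2[:h]]))
```

```text
(no output)
```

View pics/za.png

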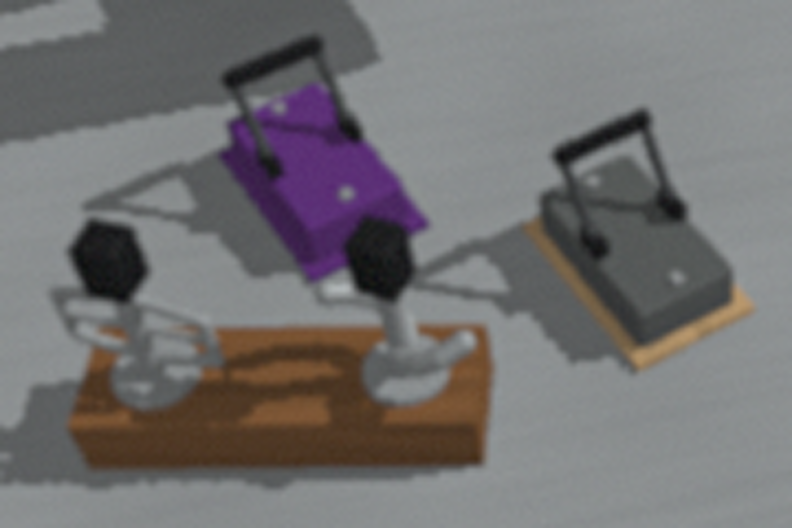

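View pics/zb.png

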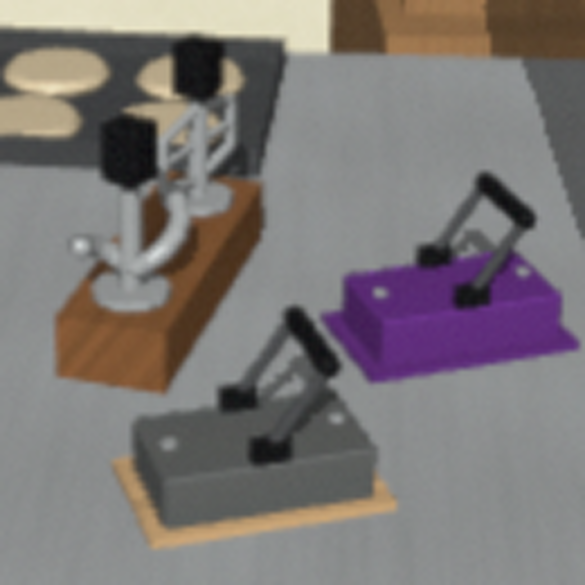

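View pics/zc.png

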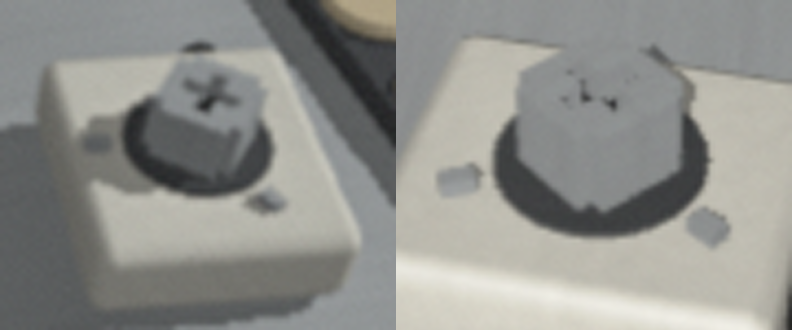

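The kneader is the tool with spiral arms, at the rack end towards the isolator (scene pixel 252,199). The beater is the other one. Measuring with depth and planes.

Run:
```python
from h import *
def rect(P):
    r=cv2.minAreaRect(P[:,:2].astype(np.float32)); return np.round(np.array(r[0]),4),np.round(r[1],4),round(r[2],1)
for f in ['scene0','side0']:
    s=load(f); C=cloud(s); im=s['image'].astype(int); hsv=cv2.cvtColor(s['image'],cv2.COLOR_RGB2HSV)
    z=C[...,2]; x=C[...,0]; y=C[...,1]
    # rough
    for nm,(u,v) in dict(scene0=dict(kn=(252,197),bt=(190,199),iso=(318,205),hub=(427,168),rack=(225,218)),side0=dict(kn=(319,143),bt=(334,125),iso=(345,212),hub=(317,272),rack=(330,175)))[f].items(): print(f,nm,np.round(C[v,u],3))
    # hub top
    m=(abs(z-.110)<.004)&(abs(x-.6)<.5); 
    n,l,st,ce=cv2.connectedComponentsWithStats(m.astype(np.uint8))
    for i in range(1,n):
        if st[i,4]>60: print(' z110',st[i],rect(C[l==i]),np.round(C[l==i].mean(0),4))
    m=(abs(z-.040)<.004)&(hsv[...,1]<60)
    n,l,st,ce=cv2.connectedComponentsWithStats(m.astype(np.uint8))
    for i in range(1,n):
        if st[i,4]>150: print(' z40',st[i],rect(C[l==i]))
    m=(z>.08)&(z<.25)&(im.max(2)<60)
    n,l,st,ce=cv2.connectedComponentsWithStats(m.astype(np.uint8))
    for i in range(1,n):
        if st[i,4]>25: P=C[l==i]; print(' dark',st[i],np.round(np.median(P,0),4),np.round(np.percentile(P,[3,97],0),3).tolist())
```

```text
scene0 kn [ 0.593 -0.176  0.17 ]
scene0 bt [ 0.562 -0.321  0.166]
scene0 iso [ 0.544 -0.008  0.04 ]
scene0 hub [0.526 0.314 0.095]
scene0 rack [ 0.536 -0.262  0.046]
 z110 [585  57  55  39 157] (array([0.2347, 1.1491]), array([0.2688, 0.0158]), 0.1) [0.2424 1.1494 0.1101]
 z110 [415 157  26  19 283] (array([0.533, 0.309]), array([0.0601, 0.0623]), 44.1) [0.5343 0.3084 0.11  ]
 z40 [509  23 131 100 338] (array([0.02  , 1.1486]), array([0.0163, 0.8167]), 89.7)
 z40 [161  86  51  27 166] (array([-0.1085, -0.3919]), array([0.0738, 0.2192]), 36.1)
 z40 [288 175  44  37 756] (array([ 0.4901, -0.0228]), array([0.1309, 0.0741]), 20.5)
 dark [98  0 23 12 77] [-0.6097 -0.663   0.1983] [[-0.616, -0.69, 0.183], [-0.602, -0.623, 0.225]]
 dark [118   0  30  10 113] [-0.6094 -0.5668  0.1976] [[-0.62, -0.613, 0.181], [-0.602, -0.511, 0.215]]
 dark [166   0  17  38 234] [-0.5342 -0.4002  0.163 ] [[-0.542, -0.412, 0.085], [-0.526, -0.388, 0.226]]
 dark [ 562    0   78   35 1238] [0.0312 1.2248 0.2183] [[-0.163, 1.219, 0.193], [0.126, 1.278, 0.248]]
 dark [267  47  17  16 131] [ 0.0412 -0.0432  0.2278]
[... 1790 characters left out ...]
 dark [444 144 107  25 383] [0.212  0.0794 0.2352] [[0.048, 0.026, 0.216], [0.264, 0.106, 0.249]]
 dark [396 149  13  12  61] [ 0.3343 -0.2258  0.1013] [[0.32, -0.258, 0.094], [0.35, -0.2, 0.106]]
 dark [588 149  26   7  61] [-0.0879  0.0228  0.2408] [[-0.106, 0.011, 0.232], [-0.058, 0.031, 0.249]]
 dark [513 162  20  47 290] [0.0635 0.0053 0.1345] [[0.055, -0.049, 0.083], [0.068, 0.018, 0.192]]
 dark [354 179  11  15  76] [ 0.4564 -0.0226  0.1022] [[0.443, -0.056, 0.095], [0.47, 0.001, 0.105]]
 dark [524 201   6  13  26] [0.054  0.0389 0.0989] [[0.052, 0.036, 0.081], [0.057, 0.043, 0.113]]
 dark [577 200   5  12  35] [-0.067   0.0324  0.1043] [[-0.083, 0.017, 0.092], [-0.063, 0.036, 0.114]]
```

```bash
cat >> h.py <<'E'
from scipy.spatial.transform import Rotation as Rt
def plan(pos,jawdir,yaw_only=True,s=None):
    """delta in tool frame to reach pos pointing down with jaw axis along jawdir (mod pi)"""
    s=s or manip.sense(); R0=Rt.from_quat(s['tool_rot'])
    best=None
    for sg in (1,-1):
        z=sg*np.array([*jawdir,0.])/np.linalg.norm(jawdir); x=np.array([0,0,-1.]); y=np.cross(z,x)
        R1=Rt.from_matrix(np.c_[x,y,z]); d=(R0.inv()*R1).as_rotvec(degrees=True)
        sh=R0.inv().apply(np.array(pos)-s['tcp_pos'])*1000
        print('sg',sg,'shift(tool0)',np.round(sh,1),'rot',np.round(d,2),'q6',np.round(s['q'][5],3))
E
python3 - <<'E'
from h import *
P=[]
for nm,(cx,cy) in dict(kn=(.578,-.177),bt=(.545,-.322)).items():
    al=[]
    for f in ['scene0','side0']:
        s=load(f);C=cloud(s).reshape(-1,3); m=(np.hypot(C[:,0]-cx,C[:,1]-cy)<.04)&(abs(C[:,2]-.168)<.004)
        p=C[m]; print(nm,f,m.sum(),np.round(p.mean(0),4),cv2.minAreaRect(p[:,:2].astype(np.float32))); al.append(p)
    p=np.vstack(al); print(cv2.minAreaRect(p[:,:2].astype(np.float32)))
# rack
for f in ['scene0','side0']:
    s=load(f);C=cloud(s); hsv=cv2.cvtColor(s['image'],cv2.COLOR_RGB2HSV); x,y,z=C[...,0],C[...,1],C[...,2]
    m=(abs(z-.045)<.003)&(hsv[...,1]>90)&(abs(x-.56)<.12)&(abs(y+.25)<.2); print('rack',m.sum(),cv2.minAreaRect(C[m][:,:2].astype(np.float32)))
    m=(abs(z-.065)<.003)&(abs(x-.53)<.15)&(abs(y-.31)<.15); print('house',m.sum(),cv2.minAreaRect(C[m][:,:2].astype(np.float32)))
a=np.radians(20.5); d=np.array([np.cos(a),np.sin(a)])
o=np.array([.490,-.0215])
plan([*(o-.075*d),.15],[-d[1],d[0]])
print(Rt.from_quat(manip.sense()['tool_rot']).as_matrix().round(3))
for f in ['scene0','side0']:
  s=load(f);C=cloud(s);x,y,z=C[...,0],C[...,1],C[...,2]
  for nm,(cx,cy) in dict(pot=(.75,-.03),jar=(.68,.15)).items():
    m=(np.hypot(x-cx,y-cy)<.12)&(z>.06)&(z<.12); print(nm,np.round(np.percentile(C[m],[3,50,97],0),3).tolist())
E
```

```text
kn scene0 111 [ 0.58   -0.1795  0.1681] ((0.5780153274536133, -0.17912434041500092), (0.028203433379530907, 0.03014741651713848), 56.2178840637207)
kn side0 56 [ 0.5776 -0.1744  0.1679] ((0.577916145324707, -0.17720313370227814), (0.029972875490784645, 0.03243706375360489), 64.27326202392578)
((0.5778422355651855, -0.17805057764053345), (0.031887415796518326, 0.033065322786569595), 61.72418212890625)
bt scene0 115 [ 0.5473 -0.326   0.1684] ((0.5467017292976379, -0.3259158730506897), (0.028907377272844315, 0.031078040599822998), 55.870140075683594)
bt side0 43 [ 0.5447 -0.3217  0.168 ] ((0.5447162389755249, -0.32398560643196106), (0.028253186494112015, 0.025788692757487297), 57.33551788330078)
((0.5466198921203613, -0.325772225856781), (0.029211420565843582, 0.031151719391345978), 56.66227722167969)
rack 1174 ((0.5632370114326477, -0.25343936681747437), (0.2400711327791214, 0.07532042264938354), 77.9083251953125)
house 1608 ((0.5342128276824951, 0.30805790424346924), (0.16394634544849396, 0.18684113025665283), 82.22798919677734)
rack 381 ((0.5603227615356445, -0.25033849477767944), (0.2483074963092804, 0.0740872472524643), 77.1262435913086)
house 3269 ((0.5333297252655029, 0.3116016387939453), (0.16525694727897644, 0.18328505754470825), 82.16016387939453)
sg 1 shift(tool0) [  44.5  359.8 -403.1] rot [-1.7541e+02  2.0000e-02 -1.5000e-01] q6 -0.179
sg -1 shift(tool0) [  44.5  359.8 -403.1] rot [ 4.59 -0.1  -0.01] q6 -0.179
[[-0.     0.906  0.424]
 [ 0.002  0.424 -0.906]
 [-1.     0.    -0.002]]
pot [[0.762, -0.139, 0.062], [0.805, -0.055, 0.071], [0.854, 0.074, 0.102]]
jar [[0.589, 0.098, 0.061], [0.608, 0.228, 0.065], [0.791, 0.249, 0.102]]
pot [[0.76, -0.137, 0.061], [0.803, -0.056, 0.068], [0.852, 0.075, 0.1]]
jar [[0.594, 0.095, 0.061], [0.786, 0.114, 0.068], [0.795, 0.243, 0.1]]
```

{"fn": "move_arm", "kwargs": {"deltas": [0,0,15,-17,0,0,0,0,0,30,-34,0,0,0,0,0,30,-34,0,0,0,0,0,30,-34,0,0,0,0,0,30,-34,0,0,0,0,0,30,-34,0,0,0,0,0,30,-34,0,0,0,0,0,30,-34,0,0,0,0,0,30,-34,0,0,0,0,0,30,-34,0,0,0]}}

```text
t: 1.15
tcp_pos: [0.3863, -0.1509, 0.1945]
tool_rot: [0.38, 0.596, -0.38, 0.597]
force: [0.8, 0.7, -0.4]
finger_gap: 0.002
```

{"fn": "move_arm", "kwargs": {"deltas": [0,0,30,-33,0,0,0,0,0,30,-30,0,0,0,0,0,15,-17,0,0,0,0,0,0,0,4.6,0,0,0,0,0,0,0,0,0]}}

```text
t: 1.65
tcp_pos: [0.4201, -0.0475, 0.1944]
tool_rot: [0.402, 0.581, -0.403, 0.581]
force: [-0.6, 0.4, -0.8]
finger_gap: 0.004
```

```bash
cat > st.py <<'E'
from h import *
s=manip.sense(); print(s['t'],s['tcp_pos'].round(4),s['force'].round(2),s['ft_torque'].round(2),'gap',round(s['finger_gap'],3),s['q'].round(3)); print(Rt.from_quat(s['tool_rot']).as_matrix().round(3))
E
cat > iso.py <<'E'
from h import *
a=np.radians(20.5); d=np.array([np.cos(a),np.sin(a)]); o=np.array([.490,-.0215])
s=manip.sense(); v=s['tcp_pos'][:2]-o; print('along throw',v@d,'along hinge',v@[-d[1],d[0]],'z',s['tcp_pos'][2])
E
python3 st.py; python3 iso.py
```

```text
1.65 [ 0.4201 -0.0475  0.1944] [-0.6   0.38 -0.81] [-0.05  0.01  0.02] gap 0.004 [-0.378  0.256  1.914 -0.     0.972  0.833]
[[-0.     0.936  0.352]
 [ 0.     0.352 -0.936]
 [-1.    -0.    -0.   ]]
along throw -0.07453533196413661 along hinge 0.00011969467815111108 z 0.19443532318189968
```

{"fn": "move_arm", "kwargs": {"deltas": [0,30,0,0,0,0,0,0,40,0,0,0,0,0,0,30,0,0,0,0,0,0,12,0,0,0,0,0,0,0,0,0,0,0,0]}}

```text
t: 2.15
tcp_pos: [0.4187, -0.0485, 0.0809]
tool_rot: [0.403, 0.583, -0.404, 0.579]
force: [-0.7, -0.3, 0.6]
finger_gap: -0.001
```

```bash
python3 st.py; python3 iso.py; python3 -c "
from h import *
snap('side','side1')"
```

```text
2.15 [ 0.4187 -0.0485  0.0809] [-0.72 -0.32  0.65] [ 0.01  0.04 -0.  ] gap -0.001 [-0.382  0.473  2.034 -0.     0.639  0.832]
[[-0.004  0.937  0.35 ]
 [ 0.002  0.35  -0.937]
 [-1.    -0.004 -0.003]]
along throw -0.07625475306589283 along hinge -0.00034782778764660537 z 0.08086538703317042
```

View pics/side1.png

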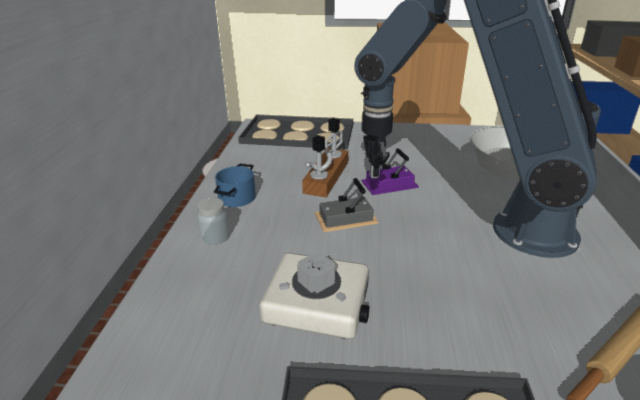

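```bash
python3 -c "
from h import *
s=load('side1'); print(proj(s,[[.4187,-.0485,.081],[.458,-.0334,.0965],[.578,-.178,.168]]))
s=snap('side','side1b'); print(np.abs(s['image'].astype(int)-load('side1')['image']).max(2).__gt__(30).sum())
snap('scene','scene1')
C=cloud(s); P=C[100:185,350:392].reshape(-1,3); m=(P[:,2]>.05)&(P[:,2]<.2); print(np.percentile(P[m],[5,50,95],0).round(3))
"
```

```text
[[373.24740468 188.68302309]
 [358.43141043 185.73724292]
 [318.06701296 137.12343312]]
209
[[ 0.372 -0.248  0.057]
 [ 0.424 -0.039  0.166]
 [ 0.467 -0.003  0.197]]
```

View pics/scene1.png

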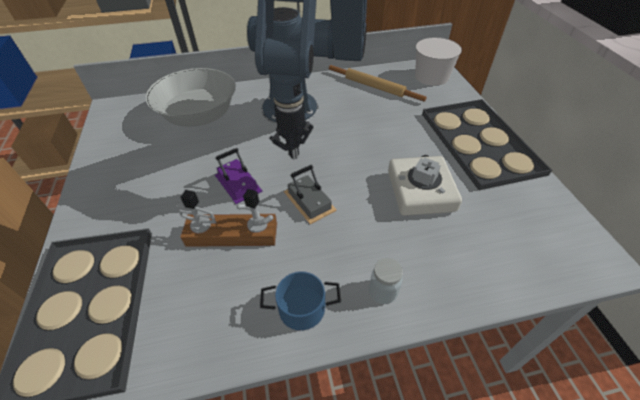

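View pics/side1b.png

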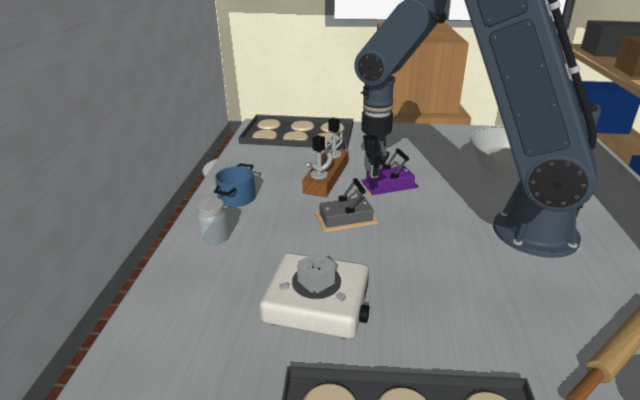

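The fingertip at (373,187) in the side view agrees with the projection, just behind the bar. Pushing now.

{"fn": "move_arm", "kwargs": {"deltas": [0,0,10,0,0,0,0,0,0,10,0,0,0,0,0,0,10,0,0,0,0,0,0,10,0,0,0,0,0,0,10,0,0,0,0,0,0,10,0,0,0,0,0,0,10,0,0,0,0,0,0,5,0,0,0,0,0,0,0,0,0,0,0]}}

```text
t: 3.2
tcp_pos: [0.4913, -0.022, 0.0824]
tool_rot: [0.403, 0.581, -0.403, 0.581]
force: [-0.3, -0.6, -0.1]
finger_gap: 0.002
```

```bash
python3 st.py; python3 iso.py; python3 -c "
from h import *
snap('side','side2')"
```

```text
3.2 [ 0.4913 -0.022   0.0824] [-0.26 -0.63 -0.13] [ 0.01  0.03 -0.02] gap 0.002 [-0.272  0.53   1.867  0.     0.744  0.94 ]
[[ 0.001  0.937  0.351]
 [-0.     0.351 -0.937]
 [-1.     0.     0.   ]]
along throw 0.0010315317810239276 along hinge -0.0008861504918201286 z 0.08244148899202504
```

View pics/side2.png

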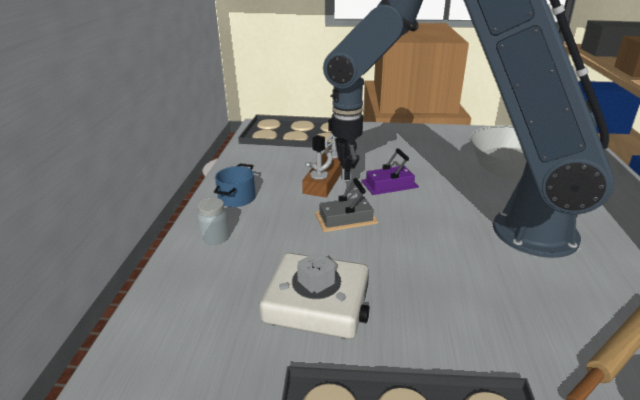

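```bash
python3 -c "
from h import *
s=load('side2'); print(proj(s,[[.4913,-.022,.0824],[.458,-.0334,.0965]]))
c=snap('scene','scene2'); print(proj(c,[[.4913,-.022,.0824],[.458,-.0334,.0965]]))
A=cv2.resize(c['image'][130:230,260:350],None,fx=4.4,fy=4.4,interpolation=cv2.INTER_CUBIC)[:,:,::-1]
B=cv2.resize(s['image'][130:230,300:390],None,fx=4.4,fy=4.4,interpolation=cv2.INTER_CUBIC)[:,:,::-1]
cv2.imwrite('pics/z2.png',np.hstack([A,B]))"
```

```text
[[345.32952813 192.04558306]
 [358.43141043 185.73724292]]
[[308.69245841 182.06909719]
 [302.20031934 171.01662468]]
```

View pics/z2.png

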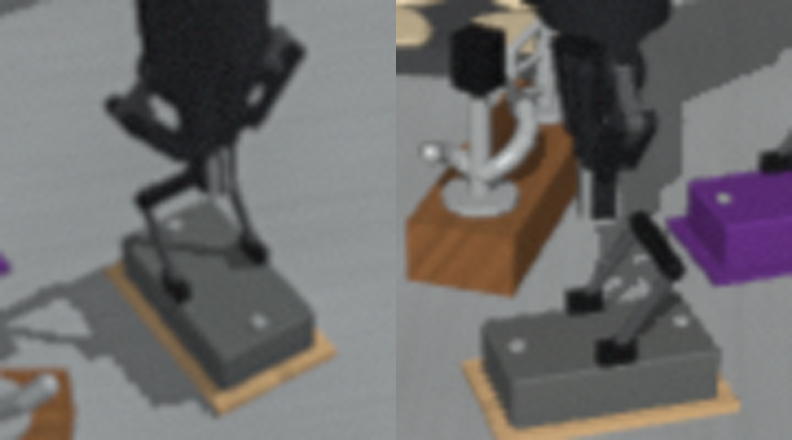

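```bash
python3 -c "
from h import *
for f in ['side1b','scene1','side2','scene2']:
    C=cloud(load(f)); tx=(.4187,-.0485) if '1' in f else (.4913,-.022)
    P=C.reshape(-1,3); m=(np.hypot(P[:,0]-tx[0],P[:,1]-tx[1])<.035)&(P[:,2]>.06)&(P[:,2]<.2)
    Q=P[m]; 
    for a in np.arange(.06,.2,.01):
        q=Q[(Q[:,2]>=a)&(Q[:,2]<a+.01)]
        if len(q): print(f,round(a,2),len(q),q.mean(0).round(3),np.ptp(q,0).round(3))
"
```

```text
side1b 0.11 1 [ 0.421 -0.045  0.118] [0. 0. 0.]
side1b 0.12 24 [ 0.421 -0.041  0.125] [0.023 0.016 0.009]
side1b 0.13 30 [ 0.422 -0.039  0.134] [0.023 0.018 0.008]
side1b 0.14 41 [ 0.422 -0.04   0.145] [0.023 0.021 0.01 ]
side1b 0.15 24 [ 0.421 -0.04   0.154] [0.023 0.023 0.009]
side1b 0.16 34 [ 0.427 -0.041  0.166] [0.043 0.06  0.01 ]
side1b 0.17 43 [ 0.423 -0.035  0.173] [0.043 0.059 0.01 ]
side1b 0.18 32 [ 0.429 -0.038  0.186] [0.025 0.059 0.01 ]
side1b 0.19 35 [ 0.43  -0.036  0.195] [0.027 0.031 0.01 ]
scene1 0.12 12 [ 0.429 -0.047  0.126] [0.009 0.018 0.007]
scene1 0.13 29 [ 0.428 -0.049  0.135] [0.016 0.03  0.009]
scene1 0.14 32 [ 0.427 -0.051  0.145] [0.016 0.029 0.01 ]
scene1 0.15 20 [ 0.431 -0.049  0.155] [0.007 0.02  0.009]
scene1 0.16 45 [ 0.43  -0.046  0.166] [0.026 0.059 0.01 ]
scene1 0.17 87 [ 0.426 -0.047  0.175] [0.046 0.063 0.01 ]
scene1 0.18 46 [ 0.427 -0.042  0.185] [0.04  0.066 0.01 ]
scene1 0.19 40 [ 0.432 -0.041  0.195] [0.038 0.047 0.009]
side2 0.06 20 [ 0.484 -0.032  0.064] [0.026 0.064 0.009]
side2 0.07 12 [ 0.482 -0.044  0.074] [0.026 0.056 0.009]
side2 0.08
[... 664 characters left out ...]
 0.01 ]
scene2 0.07 12 [ 0.476 -0.029  0.074] [0.032 0.054 0.007]
scene2 0.08 2 [ 0.462 -0.005  0.082] [0.002 0.003 0.001]
scene2 0.09 12 [ 0.465 -0.038  0.098] [0.009 0.018 0.006]
scene2 0.1 8 [ 0.463 -0.039  0.103] [0.006 0.01  0.003]
scene2 0.12 16 [ 0.499 -0.019  0.126] [0.011 0.021 0.009]
scene2 0.13 28 [ 0.498 -0.023  0.135] [0.012 0.028 0.01 ]
scene2 0.14 32 [ 0.499 -0.022  0.145] [0.013 0.028 0.009]
scene2 0.15 20 [ 0.499 -0.022  0.154] [0.011 0.027 0.009]
scene2 0.16 43 [ 0.5   -0.018  0.166] [0.024 0.058 0.01 ]
scene2 0.17 86 [ 0.498 -0.022  0.175] [0.036 0.062 0.01 ]
scene2 0.18 46 [ 0.499 -0.018  0.185] [0.04  0.064 0.009]
scene2 0.19 42 [ 0.505 -0.019  0.195] [0.016 0.053 0.01 ]
```

The finger ends show at z≈0.120 in both views, but the state reports the TCP at 0.082. The push therefore passed over the bar without touching it. I'll check whether this offset was also there at the start pose.

```bash
python3 -c "
from h import *
for f,tx in [('scene0',(.265,-.566)),('side0',(.265,-.566))]:
    C=cloud(load(f)); print(proj(load(f),[[.265,-.566,.194]]))
    P=C.reshape(-1,3); m=(np.hypot(P[:,0]-tx[0],P[:,1]-tx[1])<.07)&(P[:,2]>.06)&(P[:,2]<.35)
    Q=P[m]; 
    for a in np.arange(.06,.35,.01):
        q=Q[(Q[:,2]>=a)&(Q[:,2]<a+.01)]
        if len(q): print(f,round(a,2),len(q),q.mean(0).round(3),np.ptp(q,0).round(3))
w=snap('wrist','wrist2')
print(-w['R'].T@w['t'], w['R'])
C=cloud(w)
m=(C[...,2]>.1)&(C[...,2]<.2); print(m.sum()); 
P=C[m]; o=np.hypot(P[:,0]-.4913,P[:,1]+.022)<.04; print(np.percentile(P[o],[0,1,5,50,95],0).round(3))
"
```

```text
[[ 96.10943197 128.91273513]]
scene0 0.24 10 [ 0.274 -0.563  0.247] [0.047 0.09  0.005]
scene0 0.25 43 [ 0.276 -0.568  0.255] [0.06  0.102 0.01 ]
scene0 0.26 47 [ 0.272 -0.56   0.265] [0.054 0.102 0.01 ]
scene0 0.27 46 [ 0.274 -0.565  0.275] [0.051 0.102 0.01 ]
scene0 0.28 53 [ 0.278 -0.569  0.286] [0.058 0.116 0.01 ]
scene0 0.29 141 [ 0.273 -0.566  0.295] [0.073 0.126 0.01 ]
scene0 0.3 148 [ 0.276 -0.565  0.306] [0.075 0.126 0.01 ]
scene0 0.31 193 [ 0.275 -0.561  0.315] [0.075 0.124 0.01 ]
scene0 0.32 165 [ 0.278 -0.562  0.325] [0.064 0.126 0.01 ]
scene0 0.33 275 [ 0.276 -0.562  0.335] [0.062 0.125 0.01 ]
scene0 0.34 299 [ 0.274 -0.567  0.345] [0.08  0.131 0.01 ]
[[418.28641981  89.51069902]]
side0 0.24 22 [ 0.261 -0.554  0.247] [0.056 0.099 0.007]
side0 0.25 35 [ 0.265 -0.561  0.255] [0.06  0.106 0.009]
side0 0.26 41 [ 0.264 -0.558  0.265] [0.06  0.102 0.009]
side0 0.27 41 [ 0.265 -0.559  0.275] [0.06  0.106 0.01 ]
side0 0.28 38 [ 0.27  -0.567  0.285] [0.066 0.118 0.009]
side0 0.29 44 [ 0.273 -0.567  0.295] [0.079 0.122 0.01 ]
side0 0.3 61 [ 0.269 -0.553  0.306] [0.076 0.125 0.01 ]
side0 0.31 65 [ 0.273 -0.56   0.315] [0.073 0.12  0.01 ]
side0 0.32 65 [ 0.274 -0.562  0.325] [0.074 0.124 0.01 ]
side0 0.33 78 [ 0.272 -0.552  0.336] [0.071 0.125 0.01 ]
side0 0.34 81 [ 0.265 -0.548  0.345] [0.072 0.123 0.01 ]
[ 5.51320928e-01 -3.20979175e-04  2.61802757e-01] [[ 0.35048032 -0.93656764 -0.00214409]
 [-0.90407291 -0.33891626  0.26036116]
 [-0.2445725  -0.08931305 -0.96550892]]
28182
[[ 0.468 -0.062  0.122]
 [ 0.471 -0.06   0.129]
 [ 0.474 -0.057  0.145]
 [ 0.499 -0.02   0.182]
 [ 0.512  0.014  0.198]]
```

View pics/wrist2.png

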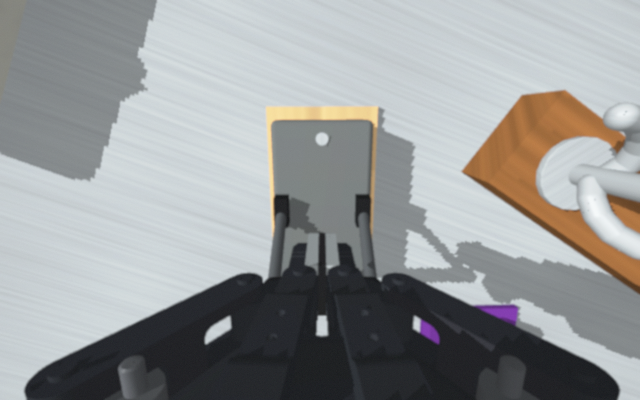

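The offset was the same at the start pose: tip at 0.243 with the fingers open, against 0.194 reported. So the real fingertips lie about 38 mm short of the reported TCP along the tool axis, and xy agrees. From here I use true tip z = reported z + 0.038. I'll back off above the bar, which is clear at 0.104, go lower and push again.

{"fn": "move_arm", "kwargs": {"deltas": [0,0,-15,0,0,0,0,0,0,-20,0,0,0,0,0,0,-20,0,0,0,0,0,0,-20,0,0,0,0,0,0,0,0,0,0,0,0,15,0,0,0,0,0,0,20,0,0,0,0,0,0,10,0,0,0,0,0,0,0,0,0,0,0,0]}}

```text
t: 4.25
tcp_pos: [0.4198, -0.0481, 0.0365]
tool_rot: [0.403, 0.582, -0.403, 0.58]
force: [-0.2, -0.1, 0.3]
finger_gap: 0.001
```

```bash
python3 st.py; python3 iso.py
```

```text
4.25 [ 0.4198 -0.0481  0.0365] [-0.2  -0.14  0.3 ] [-0.02  0.05  0.03] gap 0.001 [-0.38   0.574  2.064  0.     0.507  0.833]
[[-0.002  0.937  0.35 ]
 [ 0.001  0.35  -0.937]
 [-1.    -0.002 -0.002]]
along throw -0.07506478003989504 along hinge -0.00036944011200201895 z 0.036511473241819505
```

{"fn": "move_arm", "kwargs": {"deltas": [0,0,10,0,0,0,0,0,0,10,0,0,0,0,0,0,10,0,0,0,0,0,0,10,0,0,0,0,0,0,10,0,0,0,0,0,0,10,0,0,0,0,0,0,10,0,0,0,0,0,0,8,0,0,0,0,0,0,5,0,0,0,0,0,0,0,0,0,0,0]}}

```text
t: 5.25
tcp_pos: [0.4988, -0.0192, 0.0375]
tool_rot: [0.403, 0.581, -0.403, 0.581]
force: [-0.2, 0.3, 0.2]
finger_gap: 0.003
```

```bash
cat > zoom.py <<'E'
from h import *
import sys
n=sys.argv[1]
c=snap('scene','scene'+n); s=snap('side','side'+n)
A=cv2.resize(c['image'][130:230,260:350],None,fx=4.4,fy=4.4,interpolation=cv2.INTER_CUBIC)[:,:,::-1]
B=cv2.resize(s['image'][130:230,300:390],None,fx=4.4,fy=4.4,interpolation=cv2.INTER_CUBIC)[:,:,::-1]
cv2.imwrite('pics/z%s.png'%n,np.hstack([A,B]))
E
python3 st.py; python3 iso.py; python3 zoom.py 3
```

```text
5.25 [ 0.4988 -0.0192  0.0375] [-0.16  0.3   0.25] [-0.02 -0.01  0.03] gap 0.003 [-0.263  0.621  1.876  0.     0.644  0.95 ]
[[ 0.001  0.937  0.35 ]
 [-0.     0.35  -0.937]
 [-1.     0.001  0.   ]]
along throw 0.009076066833314973 along hinge -0.0009855068387141191 z 0.03748982360165476
```

View pics/z3.png

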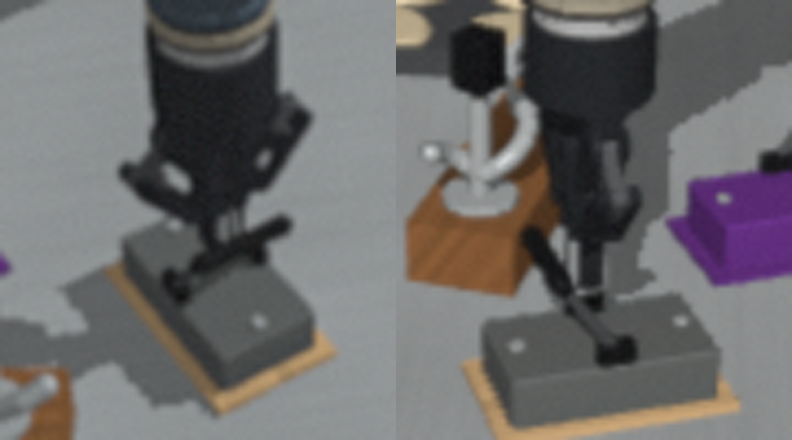

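The handle has fallen over to the far side. A gentle nudge will confirm it is on its stop.

{"fn": "move_arm", "kwargs": {"deltas": [0,0,4,0,0,0,0,0,0,4,0,0,0,0,0,0,0,0,0,0,0]}}

```text
t: 5.65
tcp_pos: [0.5033, -0.017, 0.0374]
tool_rot: [0.402, 0.582, -0.404, 0.58]
force: [-4.3, -4.3, 2.2]
finger_gap: -0.001
```

```bash
python3 st.py; python3 iso.py; python3 zoom.py 4; python3 -c "
from h import *
a=np.radians(20.5); d=np.array([np.cos(a),np.sin(a)]); o=np.array([.490,-.0215])
for f in ['scene4','side4']:
    P=cloud(load(f)).reshape(-1,3); v=P[:,:2]-o; al=v@d; hi=v@[-d[1],d[0]]
    m=(al>.02)&(al<.06)&(abs(hi)<.031)&(P[:,2]>.088)&(P[:,2]<.115); print(m.sum(), np.percentile(np.c_[al,hi,P[:,2]][m],[3,50,97],0).round(4).tolist())"
```

```text
5.65 [ 0.5033 -0.017   0.0374] [-4.33 -4.28  2.21] [-0.63  0.63 -0.01] gap -0.001 [-0.255  0.626  1.86  -0.003  0.661  0.96 ]
[[-0.005  0.936  0.351]
 [-0.001  0.351 -0.936]
 [-1.    -0.005 -0.001]]
along throw 0.014016141545019694 along hinge -0.00044527814290669604 z 0.03736577182002522
146 [[0.0208, -0.0287, 0.095], [0.0346, -0.0013, 0.1033], [0.0399, 0.0282, 0.1121]]
99 [[0.0213, -0.0277, 0.0956], [0.0335, 0.0056, 0.103], [0.04, 0.0282, 0.1095]]
```

Resisted at 6 N with the bar centre at +34 mm, so it is OFF and on the stop. Now back off, lift and look at the hub with the wrist camera.

{"fn": "move_arm", "kwargs": {"deltas": [0,0,-12,0,0,0,0,0,0,-12,0,0,0,0,0,-35,0,0,0,0,0,0,-45,0,0,0,0,0,0,-45,5,-10,0,0,0,0,-10,15,-35,0,0,0,0,0,17,-42,0,0,0,0,0,17,-42,0,0,0,0,0,17,-42,0,0,0,0,0,17,-42,0,0,0]}}

```text
t: 6.75
tcp_pos: [0.4899, 0.2066, 0.1725]
tool_rot: [0.403, 0.581, -0.403, 0.581]
force: [1.0, -0.1, 1.2]
finger_gap: -0.001
```

{"fn": "move_arm", "kwargs": {"deltas": [0,0,15,-42,0,0,0,0,0,15,-35,0,0,0,0,0,0,0,0,0,0,0,0,0,0,0,0,0]}}

```text
t: 7.15
tcp_pos: [0.4909, 0.288, 0.172]
tool_rot: [0.402, 0.581, -0.403, 0.581]
force: [0.3, 0.3, 0.6]
finger_gap: -0.002
```

```bash
python3 st.py; python3 zoom.py 5; python3 -c "
from h import *
snap('wrist','wrist5')"
```

```text
7.15 [0.4909 0.288  0.172 ] [0.29 0.29 0.59] [-0.05  0.01 -0.01] gap -0.002 [ 0.334  0.481  1.598 -0.     1.065  1.546]
[[-0.001  0.936  0.352]
 [-0.001  0.352 -0.936]
 [-1.    -0.001  0.   ]]
```

View pics/wrist5.png

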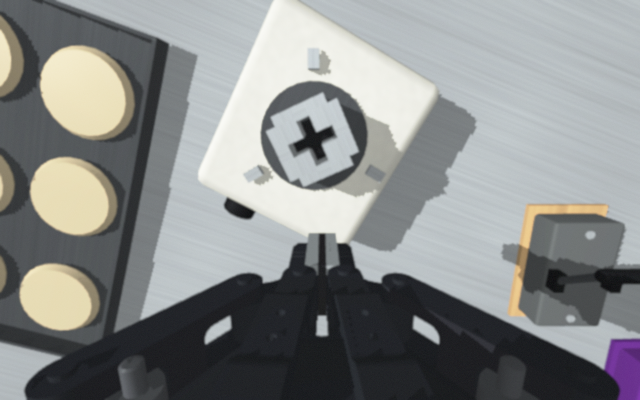

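View pics/z5.png

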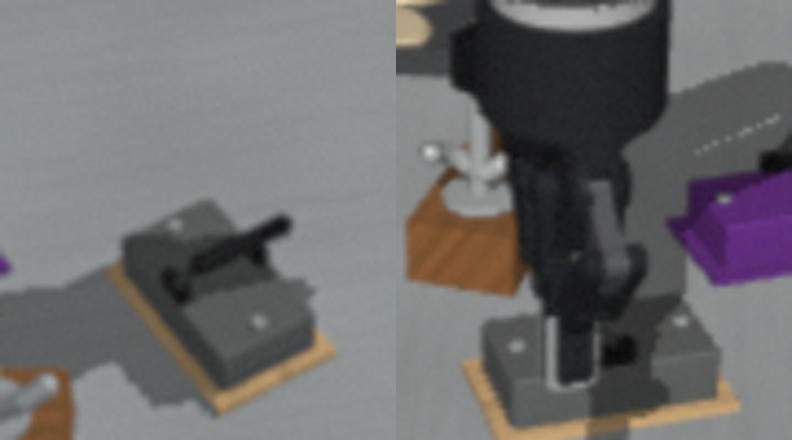

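The hub cross is clear at (314,139) in the wrist view, and the isolator stays OFF. Measuring the centre and slot angle.

```bash
cat > hub.py <<'E'
from h import *
s=load('wrist5'); g=cv2.cvtColor(s['image'],cv2.COLOR_RGB2GRAY)
m=np.zeros_like(g); m[110:168,285:345]=(g[110:168,285:345]<90)
n,l,st,ce=cv2.connectedComponentsWithStats(m)
i=l[139,314]; print(st[i],ce[i])
v,u=np.nonzero(l==i); X=onplane(s,np.c_[u,v],.110)
print('rect',cv2.minAreaRect(X[:,:2].astype(np.float32)),'mean',X.mean(0).round(4))
c=X[:,:2].mean(0)
# angle by 4-fold moment
w=X[:,:2]-c; r=np.hypot(*w.T); th=np.arctan2(w[:,1],w[:,0]); k=r>.008
print('4fold ang',np.degrees(np.angle(np.sum(r[k]**2*np.exp(4j*th[k]))))/4, 'rmax',np.sort(r)[-5:])
C=cloud(s); z=C[...,2]; mm=(abs(z-.11)<.004)&(np.hypot(C[...,0]-c[0],C[...,1]-c[1])<.05)&(g>120)
vv,uu=np.nonzero(mm); Y=onplane(s,np.c_[uu,vv],.110); hull=cv2.convexHull(Y[:,:2].astype(np.float32))
M=cv2.moments(hull*1000); print('octagon c',M['m10']/M['m00'],M['m01']/M['m00'],cv2.minAreaRect(hull))
print('hubz',np.median(C[mm][:,2]))
E
python3 hub.py
```

```text
[293 118  42  43 786] [312.88804071 138.99872774]
rect ((0.533578634262085, 0.3088385760784149), (0.028044043108820915, 0.027753731235861778), 89.6961898803711) mean [0.5339 0.3091 0.11  ]
4fold ang 44.37731987471447 rmax [0.01675181 0.01680126 0.01681834 0.01682801 0.01690221]
octagon c 532.1134195711467 309.07214556726353 ((0.532169759273529, 0.30920666456222534), (0.060487810522317886, 0.05996603146195412), 44.4937744140625)
hubz 0.11018583528863371
```

{"fn": "move_arm", "kwargs": {"deltas": [85,0,-6,23,0,0,0,85,0,-12,46,0,0,0,85,0,-12,46,0,0,0,85,0,-12,46,0,0,0,85,0,-12,46,0,0,0,85,0,-12,46,0,0,0,85,0,-12,46,0,0,0,85,0,-12,46,0,0,0,85,0,-12,46,0,0,0,85,0,-12,46,0,0,0]}}

```text
t: 8.3
tcp_pos: [0.5369, -0.1646, 0.1727]
tool_rot: [0.404, 0.58, -0.404, 0.58]
force: [0.5, 0.6, 0.1]
finger_gap: 0.997
```

{"fn": "move_arm", "kwargs": {"deltas": [85,0,-12,46,0,0,0,85,0,-3,22,0,0,0,85,0,0,0,-7.8,0,0,85,0,0,0,-7.8,0,0,85,0,0,0,-7.8,0,0,85,0,0,0,-7.8,0,0,85,0,0,0,-7.8,0,0,85,0,0,0,0,0,0,85,0,0,0,0,0,0]}}

```text
t: 9.2
tcp_pos: [0.547, -0.231, 0.1725]
tool_rot: [0.188, 0.682, -0.188, 0.682]
force: [-0.3, 0.6, 0.9]
finger_gap: 0.996
```

```bash
python3 st.py; python3 -c "
from h import *
snap('wrist','wrist6')"
```

```text
9.2 [ 0.547  -0.231   0.1725] [-0.31  0.56  0.95] [-0.01  0.   -0.02] gap 0.996 [-0.588  0.511  1.536 -0.     1.095 -0.05 ]
[[-0.     0.512  0.859]
 [ 0.     0.859 -0.512]
 [-1.    -0.    -0.   ]]
```

View pics/wrist6.png

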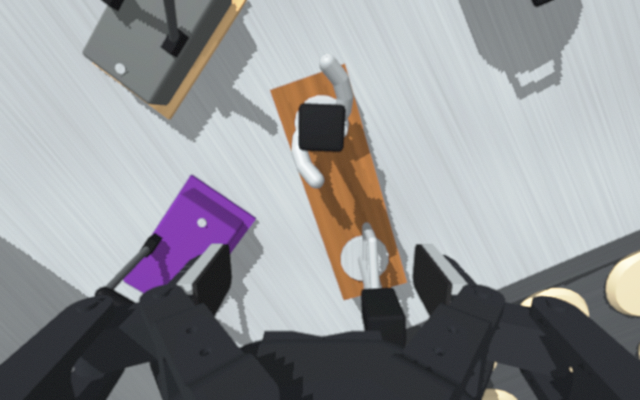

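Knob at (322,127), nearly square to the jaws. Measuring its top face.

```bash
python3 -c "
from h import *
s=load('wrist6'); g=cv2.cvtColor(s['image'],cv2.COLOR_RGB2GRAY)
C=cloud(s); m=(abs(C[...,2]-.168)<.004)&(np.hypot(C[...,0]-.578,C[...,1]+.178)<.04)
v,u=np.nonzero(m); print(len(u),u.min(),u.max(),v.min(),v.max(),np.median(C[m][:,2]))
X=onplane(s,np.c_[u,v],.168)[:,:2]; print(cv2.minAreaRect(X.astype(np.float32)),X.mean(0))
c=X.mean(0);w=X-c;th=np.arctan2(w[:,1],w[:,0]);r=np.hypot(*w.T); print('diag ang',np.degrees(np.angle(np.sum(r**4*np.exp(4j*th))))/4)
r=cv2.minAreaRect(X.astype(np.float32)); a=np.radians(r[2]-90)
for aa in (a,): plan([r[0][0],r[0][1],.1725],[np.cos(aa),np.sin(aa)])
"
```

```text
2192 298 345 103 152 0.16793404416594765
((0.5765016078948975, -0.18110258877277374), (0.027464155107736588, 0.02740740031003952), 57.14755630493164) [ 0.57658818 -0.18083336]
diag ang 12.498997037738524
sg 1 shift(tool0) [ 0.1 57.7 -0.3] rot [ 2.12 -0.01  0.  ] q6 -0.051
sg -1 shift(tool0) [ 0.1 57.7 -0.3] rot [-1.7788e+02 -0.0000e+00 -2.0000e-02] q6 -0.051
```

{"fn": "move_arm", "kwargs": {"deltas": [85,0,28,0,1.9,0,0,85,0,30,0,0,0,0,85,0,0,0,0,0,0,85,20,0,0,0,0,0,85,25,0,0,0,0,0,85,20,0,0,0,0,0,85,14,0,0,0,0,0,85,5,0,0,0,0,0,85,0,0,0,0,0,0]}}

```text
t: 10.15
tcp_pos: [0.5778, -0.181, 0.088]
tool_rot: [0.198, 0.679, -0.198, 0.679]
force: [-0.3, -1.1, 0.0]
finger_gap: 0.994
```

```bash
python3 st.py; python3 -c "
from h import *
c=snap('scene','scene7'); s=snap('side','side7')
A=cv2.resize(c['image'][130:250,200:300],None,fx=4,fy=4,interpolation=cv2.INTER_CUBIC)[:,:,::-1]
B=cv2.resize(s['image'][80:200,270:370],None,fx=4,fy=4,interpolation=cv2.INTER_CUBIC)[:,:,::-1]
cv2.imwrite('pics/z7.png',np.hstack([A,B]))"
```

```text
10.15 [ 0.5778 -0.181   0.088 ] [-0.28 -1.14  0.01] [-0.08  0.01 -0.01] gap 0.994 [-0.488  0.637  1.574 -0.     0.932  0.079]
[[-0.001  0.537  0.844]
 [ 0.     0.844 -0.537]
 [-1.    -0.    -0.001]]
```

View pics/z7.png

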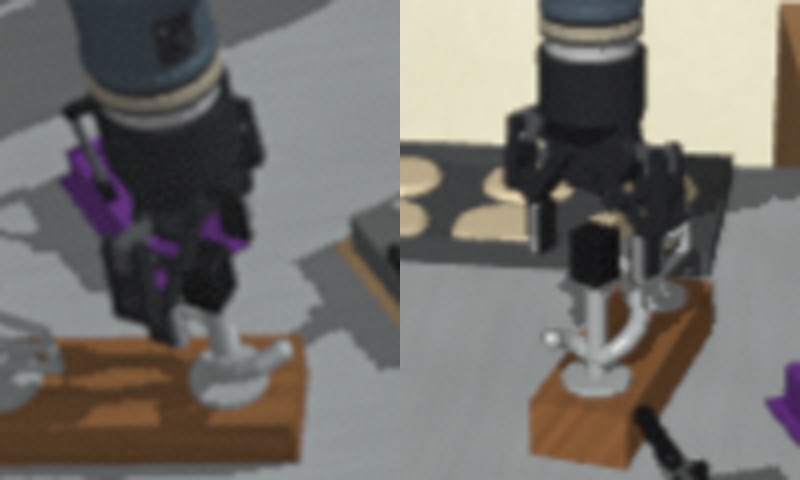

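The knob is between the pads. Closing.

{"fn": "move_arm", "kwargs": {"deltas": [24,0,0,0,0,0,0,24,0,0,0,0,0,0,24,0,0,0,0,0,0,24,0,0,0,0,0,0,24,0,0,0,0,0,0], "force": 90}}

```text
t: 10.75
tcp_pos: [0.578, -0.1806, 0.089]
tool_rot: [0.197, 0.679, -0.197, 0.679]
force: [-1.0, -0.5, 2.7]
finger_gap: 0.316
```

```bash
python3 st.py
```

```text
10.75 [ 0.578  -0.1806  0.089 ] [-0.98 -0.47  2.71] [ 0.1   0.23 -0.03] gap 0.316 [-0.487  0.635  1.574  0.     0.933  0.078]
[[-0.     0.536  0.844]
 [ 0.     0.844 -0.536]
 [-1.    -0.    -0.   ]]
```

{"fn": "move_arm", "kwargs": {"deltas": [10,-5,0,0,0,0,0,10,-12,0,0,0,0,0,10,-15,0,0,0,0,0,10,-20,0,0,0,0,0,10,-25,0,0,0,0,0,10,-25,0,0,0,0,0,10,-20,0,0,0,0,0,10,-10,0,0,0,0,0,10,0,0,0,0,0,0]}}

```text
t: 11.65
tcp_pos: [0.5791, -0.1813, 0.2224]
tool_rot: [0.197, 0.678, -0.198, 0.68]
force: [0.4, -0.8, -2.5]
finger_gap: 0.317
```

```bash
python3 st.py; python3 -c "
from h import *
c=snap('scene','scene8'); s=snap('side','side8')
A=cv2.resize(c['image'][90:240,190:320],None,fx=3,fy=3,interpolation=cv2.INTER_CUBIC)[:,:,::-1]
B=cv2.resize(s['image'][50:200,250:380],None,fx=3,fy=3,interpolation=cv2.INTER_CUBIC)[:,:,::-1]
cv2.imwrite('pics/z8.png',np.hstack([A,B]))
s=manip.sense(); a=np.radians(44.4-90+0)
plan([.533,.3092,s['tcp_pos'][2]],[np.cos(a),np.sin(a)])"
```

```text
11.65 [ 0.5791 -0.1813  0.2224] [ 0.42 -0.78 -2.45] [-0.01 -0.03 -0.03] gap 0.317 [-0.487  0.471  1.452  0.     1.215  0.078]
[[ 0.003  0.536  0.844]
 [-0.002  0.844 -0.536]
 [-1.     0.     0.004]]
sg 1 shift(tool0) [   0.4  389.5 -300.1] rot [13.18 -0.08  0.02] q6 0.078
sg -1 shift(tool0) [   0.4  389.5 -300.1] rot [-1.6682e+02 -2.0000e-02 -1.1000e-01] q6 0.078
```

View pics/z8.png

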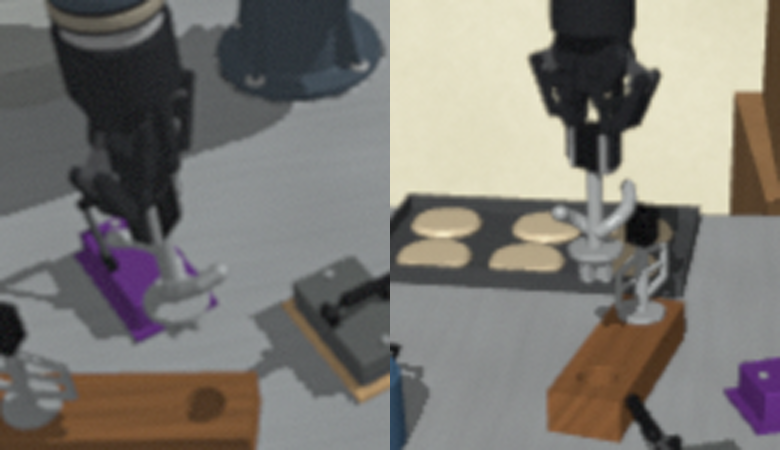

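{"fn": "move_arm", "kwargs": {"deltas": [10,0,12,-9,0,0,0,10,0,24,-18,0,0,0,10,0,37,-28,0,0,0,10,0,37,-28,0,0,0,10,0,37,-28,0,0,0,10,0,37,-28,0,0,0,10,0,37,-28,0,0,0,10,0,37,-28,0,0,0,10,0,37,-28,0,0,0,10,0,37,-28,0,0,0]}}

```text
t: 12.75
tcp_pos: [0.5421, 0.2366, 0.2192]
tool_rot: [0.197, 0.68, -0.198, 0.678]
force: [0.4, -0.4, -2.4]
finger_gap: 0.317
```

{"fn": "move_arm", "kwargs": {"deltas": [10,0,32,-27,0,0,0,10,0,18,-16,0,0,0,10,0,7,-6,0,0,0,10,0,0,0,6.6,0,0,10,0,0,0,6.6,0,0,10,0,0,0,0,0,0,10,0,0,0,0,0,0]}}

```text
t: 13.45
tcp_pos: [0.5329, 0.3078, 0.2199]
tool_rot: [0.273, 0.652, -0.274, 0.652]
force: [-0.4, -0.1, -2.7]
finger_gap: 0.317
```

```bash
python3 st.py; python3 -c "
from h import *
c=snap('scene','scene9'); s=snap('side','side9'); snap('wrist','wrist9')
A=cv2.resize(c['image'][50:220,360:490],None,fx=3,fy=3,interpolation=cv2.INTER_CUBIC)[:,:,::-1]
B=cv2.resize(s['image'][150:320,250:380],None,fx=3,fy=3,interpolation=cv2.INTER_CUBIC)[:,:,::-1]
cv2.imwrite('pics/z9.png',np.hstack([A,B]))
s=manip.sense(); a=np.radians(44.4-90+0)
plan([.533,.3092,s['tcp_pos'][2]],[np.cos(a),np.sin(a)])"
```

```text
13.45 [0.5329 0.3078 0.2199] [-0.44 -0.05 -2.65] [-0.02 -0.01 -0.01] gap 0.317 [ 0.342  0.489  1.428 -0.     1.227  1.137]
[[-0.001  0.713  0.701]
 [-0.001  0.701 -0.713]
 [-1.    -0.002 -0.001]]
sg 1 shift(tool0) [-0.   0.6 -1.1] rot [ 0.02 -0.01  0.03] q6 1.138
sg -1 shift(tool0) [-0.   0.6 -1.1] rot [-1.7998e+02 -5.0000e-02 -2.0000e-02] q6 1.138
```

View pics/z9.png

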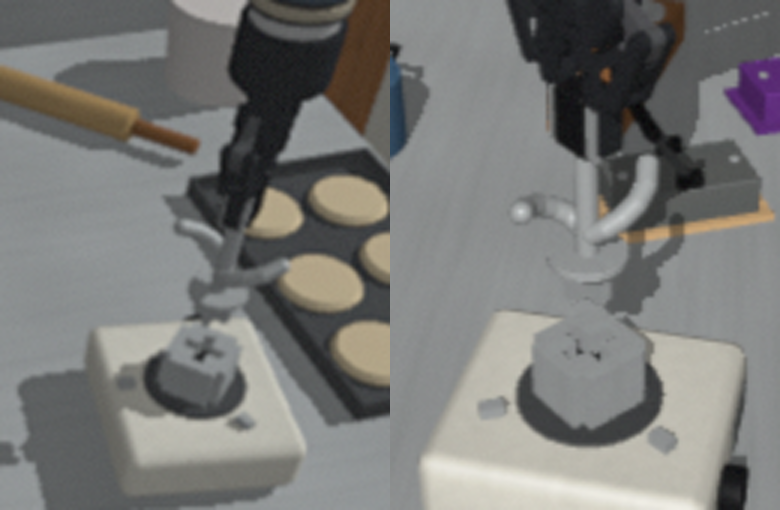

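View pics/wrist9.png

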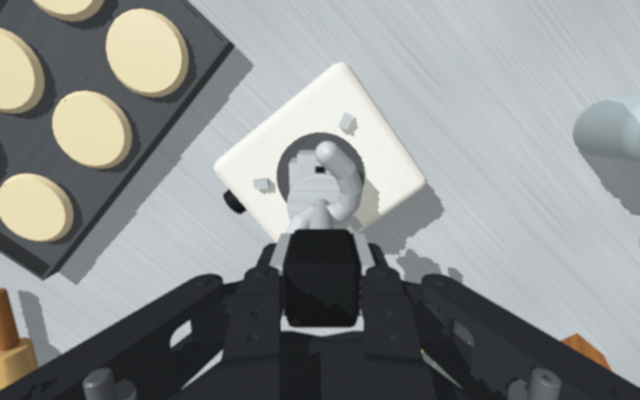

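Tool hangs over the hub. Check its axis against the hub from both fixed cameras: the stem surface, and the hub top for relative bias.

```bash
python3 -c "
from h import *
from scipy.optimize import least_squares
s0=manip.sense(); 
for f in ['scene9','side9']:
    s=load(f); P=cloud(s).reshape(-1,3); m=(np.hypot(P[:,0]-.533,P[:,1]-.309)<.013)&(P[:,2]>.193)&(P[:,2]<.25); Q=P[m]
    for a,b in [(.19,.205),(.205,.22),(.22,.235),(.235,.25)]:
        q=Q[(Q[:,2]>a)&(Q[:,2]<b)]
        if len(q)<6: continue
        r=least_squares(lambda c: np.hypot(q[:,0]-c[0],q[:,1]-c[1])-.0075,[.533,.309],loss='soft_l1',f_scale=.001); print(f,a,len(q),r.x.round(4),np.sqrt(np.mean(r.fun**2)).round(4))
    m=(np.hypot(P[:,0]-.533,P[:,1]-.309)<.035)&(P[:,2]>.165)&(P[:,2]<.192); q=P[m]; 
    print('collar z',np.percentile(q[:,2],[2,10,50,90]).round(4),cv2.minEnclosingCircle(q[:,:2].astype(np.float32)))
    m=(np.hypot(P[:,0]-.533,P[:,1]-.309)<.04)&(abs(P[:,2]-.11)<.002); print('hubtop',m.sum(),cv2.minAreaRect(P[m][:,:2].astype(np.float32)))
"
```

```text
scene9 0.205 23 [0.5315 0.3081] 0.0012
scene9 0.22 29 [0.5319 0.3078] 0.0007
scene9 0.235 24 [0.5322 0.3075] 0.0011
collar z [0.1756 0.1796 0.1822 0.1841] ((0.5319540500640869, 0.30775561928749084), 0.0265505388379097)
hubtop 224 ((0.5325015783309937, 0.30916181206703186), (0.0600004680454731, 0.0629643127322197), 44.924381256103516)
side9 0.19 46 [0.5323 0.3101] 0.0023
side9 0.205 80 [0.5335 0.3083] 0.0021
side9 0.22 59 [0.5334 0.3079] 0.0009
side9 0.235 52 [0.5335 0.308 ] 0.0009
collar z [0.167  0.1789 0.1826 0.1843] ((0.5339281558990479, 0.30989494919776917), 0.026827851310372353)
hubtop 477 ((0.5330593585968018, 0.3102602958679199), (0.06181646138429642, 0.06252216547727585), 42.85138702392578)
```

The collar and stem sit about 1.5 mm short of the hub centre in y in both views. Correct that and come down to just above the mouth.

{"fn": "move_arm", "kwargs": {"deltas": [10,0,1,-1.2,0,0,0,10,10,0,0,0,0,0,10,14,0,0,0,0,0,10,9,0,0,0,0,0,10,0,0,0,0,0,0,10,0,0,0,0,0,0]}}

```text
t: 14.2
tcp_pos: [0.5333, 0.31, 0.1872]
tool_rot: [0.274, 0.652, -0.274, 0.652]
force: [0.9, 0.5, -2.1]
finger_gap: 0.317
```

```bash
python3 st.py
```

```text
14.2 [0.5333 0.31   0.1872] [ 0.94  0.55 -2.05] [ 0.06 -0.   -0.02] gap 0.317 [ 0.346  0.525  1.461 -0.     1.156  1.142]
[[-0.001  0.715  0.7  ]
 [-0.     0.7   -0.715]
 [-1.    -0.001 -0.   ]]
```

{"fn": "move_arm", "kwargs": {"deltas": [10,3,0,0,0,0,0,10,3,0,0,0,0,0,10,3,0,0,0,0,0,10,3,0,0,0,0,0,10,0,0,0,0,0,0]}}

```text
t: 14.7
tcp_pos: [0.533, 0.3098, 0.175]
tool_rot: [0.274, 0.652, -0.274, 0.652]
force: [0.2, -0.9, -1.3]
finger_gap: 0.318
```

```bash
python3 st.py
```

```text
14.7 [0.533  0.3098 0.175 ] [ 0.18 -0.9  -1.29] [-0.04  0.03  0.01] gap 0.318 [ 0.346  0.538  1.474 -0.     1.13   1.142]
[[-0.001  0.715  0.7  ]
 [-0.     0.7   -0.715]
 [-1.    -0.001 -0.   ]]
```

The foot is 7 mm into the socket without resistance, so it is meshed. Continue against the spring.

{"fn": "move_arm", "kwargs": {"deltas": [10,3,0,0,0,0,0,10,3,0,0,0,0,0,10,3,0,0,0,0,0,10,3,0,0,0,0,0,10,3,0,0,0,0,0,10,3,0,0,0,0,0,10,0,0,0,0,0,0]}}

```text
t: 15.4
tcp_pos: [0.5334, 0.3101, 0.158]
tool_rot: [0.274, 0.652, -0.274, 0.652]
force: [-1.6, -0.3, 5.5]
finger_gap: 0.317
```

```bash
python3 st.py
```

```text
15.4 [0.5334 0.3101 0.158 ] [-1.55 -0.27  5.46] [-0.07  0.52 -0.03] gap 0.317 [0.346 0.558 1.491 0.    1.092 1.142]
[[ 0.     0.715  0.699]
 [ 0.     0.699 -0.715]
 [-1.     0.001  0.   ]]
```

{"fn": "move_arm", "kwargs": {"deltas": [10,2,0,0,0,0,0,10,2,0,0,0,0,0,10,1,0,0,0,0,0,10,1,0,0,0,0,0,10,0,0,0,0,0,0]}}

```text
t: 15.9
tcp_pos: [0.5336, 0.3103, 0.1539]
tool_rot: [0.274, 0.651, -0.274, 0.652]
force: [-3.7, -1.2, 12.2]
finger_gap: 0.317
```

```bash
python3 st.py
```

```text
15.9 [0.5336 0.3103 0.1539] [-3.67 -1.23 12.24] [-0.33  0.88 -0.04] gap 0.317 [0.346 0.563 1.495 0.    1.083 1.142]
[[ 0.001  0.715  0.7  ]
 [ 0.001  0.7   -0.715]
 [-1.     0.001  0.001]]
```

{"fn": "move_arm", "kwargs": {"deltas": [10,1.5,0,0,0,0,0,10,1.5,0,0,0,0,0,10,0,0,0,0,0,0,10,0,0,0,0,0,0,10,0,0,0,0,0,0]}}

```text
t: 16.4
tcp_pos: [0.5337, 0.3104, 0.1538]
tool_rot: [0.275, 0.651, -0.273, 0.653]
force: [-7.3, -2.3, 25.3]
finger_gap: 0.314
```

```bash
python3 st.py; python3 -c "
from h import *
c=snap('scene','scene10'); s=snap('side','side10')
A=cv2.resize(c['image'][80:220,290:490],None,fx=4,fy=4,interpolation=cv2.INTER_CUBIC)[:,:,::-1]
B=cv2.resize(s['image'][170:310,250:390],None,fx=4,fy=4,interpolation=cv2.INTER_CUBIC)[:,:,::-1]
cv2.imwrite('pics/z10a.png',A);cv2.imwrite('pics/z10b.png',B)
for f in ['scene10','side10']:
    s=load(f); P=cloud(s).reshape(-1,3); m=(np.hypot(P[:,0]-.533,P[:,1]-.309)<.035)&(P[:,2]>.105)&(P[:,2]<.13); h=np.histogram(P[m][:,2],np.arange(.105,.131,.002)); print(h[0])
print(manip.sense()['force'])"
```

```text
16.4 [0.5337 0.3104 0.1538] [-7.27 -2.34 25.26] [-0.63  1.64  0.01] gap 0.314 [ 0.346  0.563  1.495 -0.     1.08   1.142]
[[ 0.003  0.714  0.7  ]
 [ 0.001  0.7   -0.714]
 [-1.     0.003  0.001]]
[13 21 41 36 34 71 35  7  4  1  0  0  0]
[ 25  37 103  57  45 159  80  14   3   6   5   5   2]
[-7.27587561 -2.11953736 26.27910048]
```

View pics/z10a.png

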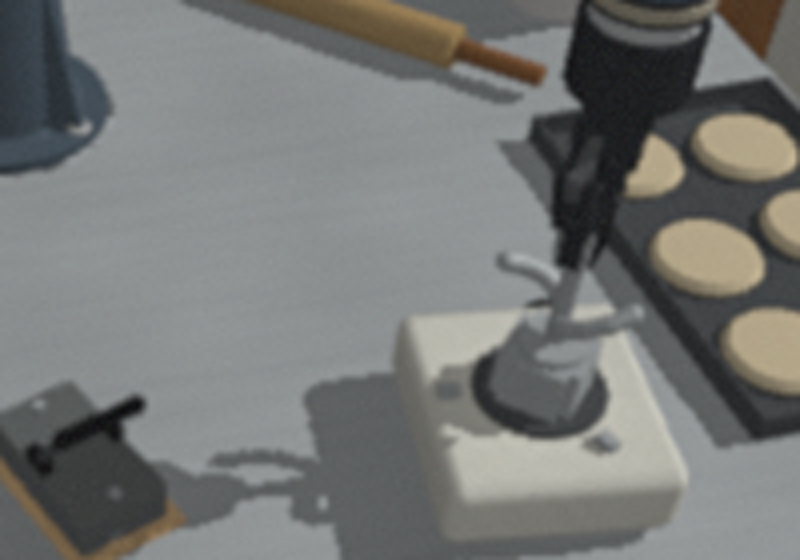

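View pics/z10b.png

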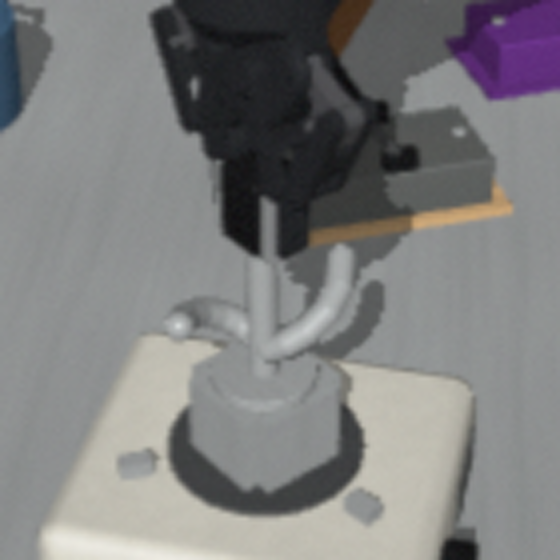

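The collar sits flush: its top is at 0.116 (6 mm thick), so the underside is at 0.110. The force rose from 12 to 25 N with no further travel, and the isolator is still OFF. Signing off.

```bash
python3 -c "
from h import *
print(job.sign_off()); s=manip.sense(); print(s['t'],s['force'],s['tcp_pos'])"
```

```text
the job is handed in; nothing more can be done
None
the job is handed in; nothing more can be done
```

The job is handed in. The isolator is OFF, and the kneading tool is gripped and held pressed home in the hub. It took about 16.5 s of the 54 s allowed.

- **Isolator:** I threw the handle over, then nudged the bar against its stop. The bar sat about 34 mm beyond the hinge axis and resisted with about 6 N. The final pictures still show it OFF.
- **Kneading tool:** I lifted it out of the rack by its knob and turned it about 13° to line up with the cross slots. The foot went 7 mm into the socket with no resistance, then worked against the spring.
- **Pressed home:** At the end the force rose from 12 to 25 N with no further travel. The collar top measured 116 mm above the table and the collar is 6 mm thick, so it sits flush on the 110 mm hub.
- **Disagreement:** The real fingertips are about 38 mm short of the TCP the robot reports, along the fingers. Because of this, my first push at the isolator passed over the bar without touching it. I measured the offset in the pictures and corrected for it from then on.
- **Sideways force:** At home there was also about 7 N of sideways force, which I left.
- **Not checked at the end:** I didn't move the beater, pot or jar and had no unexpected contact, but I didn't re-measure them. The system gave no state reading after sign-off, so nothing after that point is confirmed.

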